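# Draw the component bin onto the earthing studs with a hook

## Task

With the orange-handled hook from the green mat, catch the steel bow of the black component bin standing back between the two instruments, and drag the bin towards you until its near wall bears on both brass earthing studs; keep it pulled evenly against both of them with about 10 to 15 N for two seconds to discharge it, never using more than 20 N on it. Then unhook, leaving the bin standing squarely against both studs, and lay the hook back flat on the green mat and let go. Touch the bin with the hook only, and do not disturb the other things on the bench.

Things in the scene. Friction and masses are not known exactly. Their poses are not given: they have to be found in the camera images.
- hook_grip (a point): Centre of the hook tool's handle (tool 140 g): orange block 80 long (x) x 24 wide (y) x 40 high, lying on its flat underside, 20 mm below this point; grip it across the 24 mm. x points along the tool to the hook: an 8 mm round steel bar leaves the handle's front, rises to 66 mm above the underside (bar axis), runs forward and turns straight down 130 mm ahead of this point.
- hook_tip (a point): Axis of the down-turned end of the hook near its lower end: 130 mm ahead (tool +x) of hook_grip and 10 mm lower; the steel ends 4 mm below this point, 6 mm above the underside of the handle. The end is 8 mm round and upright from here up to the level run 56 mm above this point.
- tool_mat: Green mat for the hook, fixed, 260 (x) x 130 (y) x 2 mm thick; origin at the centre of its underside on the bench. The hook starts on it.
- bin: Black open bin, 130 (x) x 110 (y) x 55 mm high, walls 4, with upright circuit boards fixed in it (reaching 62 mm above its underside); about 0.32 kg (0.24 to 0.4), free to slide on a 3 mm mat; sliding it takes about 1 to 5 N. Origin at the centre of its underside; -x is its near wall (65 mm from the origin), which carries the bow.
- bow (a point): Apex of the bin's level steel bow, on the axis of its 8 mm round bar, 36 mm above the bin's underside, 55 mm in front of its near wall. From the wall at y = +-30 mm it runs out 12 mm to y = +-28, then slopes in to this apex as a V, which centres a hook pulled along -x: the hook's axis then rests about 15 mm behind the apex. Free opening 51 mm long, 48 mm wide near the wall, narrowing to the apex.
- bin_front (a point): Point in the middle of the outer face of the bin's near wall, 33 mm above its underside; axes as the bin's. With the bin home its x in the bay's frame is 0.
- bay: Earthing bay, fixed: blue mat 3 mm thick, 160 wide, an instrument at either side (inner faces at y = +-95 mm, fronts at x = 85 mm, up to 160 high). Origin on the bench midway between the two studs' contact faces; +x points away from the robot; the bin is dragged along -x until its near wall reaches x = 0. Sideways force on the hook turns the bin and unloads one stud: let it yield sideways.
- stud_left: Left brass stud, rigid and fixed, 12 mm round, pointing along the bay's +x from a black post 44 mm high and 14 mm wide, whose near side is at bay x = -26 mm; its contact face is at bay x = 0, y = +48 mm, 36 mm above the bench. Origin on the bench below the contact face.
- stud_right: Right brass stud, the same at bay y = -48 mm.
- multimeter: Bystander, leave alone: black multimeter lying flat, 150 x 75 x 30 mm; origin at its underside.
- spool: Bystander, leave alone: copper-coloured wire spool standing on its flange, 60 diameter x 38 mm; origin at its underside.
- flux_jar: Bystander, leave alone: amber glass jar with yellow cap, 52 diameter x 50 mm; origin at its underside.
- spray_can: Bystander, leave alone: spray can with paper label and red cap, 66 diameter x 190 mm; origin at its underside.
- tool_cup: Bystander, leave alone: grey cup, 80 diameter x 100 mm; origin at its underside.
- screwdriver: Bystander, leave alone: red-handled screwdriver lying on the bench.
- tape: Bystander, leave alone: yellow roll of tape lying flat, 70 diameter x 20 mm; origin at its underside.

How it is judged (in metres and radians):
On the way, in this order (a step that is already met when the one before it is completed fails the run):
1. the hook is lifted off the green mat (height (world z) of hook_grip above 0.04 m), for 0.2 s.
2. the hook's end is behind the bow of the bin and pulls on it (x of hook_tip in the frame of bow between 0.003 and 0.055 m and z of hook_tip in the frame of bow below 0 m and contact force between hook and bin above 0.5 N), for 0.05 s.
3. the bin is kept pulled by the hook with more than 8 N against both studs, with more than 2.5 N on each, for over a second (contact force between bin and stud_left above 2.5 N and contact force between bin and stud_right above 2.5 N and contact force between hook and bin above 8 N), for 1.2 s.
At the end, for the whole second after the job is handed in: Bin upright, at rest, the middle of its near wall within 4 mm of the stud faces along the bay and 12 mm sideways, square to 0.06 rad; hook lying flat on the green mat, underside down, handle centre within 55 mm across and -100 to +80 mm along the mat from its centre (x of bin_front in the frame of bay between -0.004 and 0.004 m and y of bin_front in the frame of bay between -0.012 and 0.012 m and angle between the x axis of bin and the x axis of bay, either way round below 0.06 rad and angle between bin's own z axis and vertical below 0.05 rad and linear speed of bin below 0.01 m/s and x of hook_grip in the frame of tool_mat between -0.1 and 0.08 m and y of hook_grip in the frame of tool_mat between -0.055 and 0.055 m and height (world z) of hook_grip below 0.028 m and angle between hook_grip's own z axis and vertical below 0.08 rad and contact force between hook and bin below 0.1 N); the robot touches nothing.
It fails at once if more than 20 N between hook and bin, or between bin and a stud (contact force between hook and bin above 20 N or contact force between bin and stud_left above 20 N or contact force between bin and stud_right above 20 N).
It fails at once if the fingers or the arm touch the bin (contact force between any of the fingers, the arm and bin above 0.3 N).
It fails at once if the bin tips (angle between bin's own z axis and vertical above 0.25 rad).
It fails at once if another thing on the bench is moved by more than 20 mm (distance of any of multimeter, spool, flux_jar, spray_can, tool_cup, screwdriver, tape from where it was at the start of the episode above 0.02 m).
It also fails if it takes over 69 s, if anything falls off the work surface, if the arm or the gripper's body presses on something with over 40 N, if the wrist force passes 120 N, or if a joint passes its speed limit or range.

## Robot

A 6-joint arm with a two-finger parallel gripper is mounted at the origin on the work surface. World frame = base frame: x ahead of the robot, y to its left, z up, the work surface at z = 0. Lengths are in mm, angles in rad, forces in N, time in s.
With the tool pointing down it reaches from about 275 to 1000 mm from the base axis. Payload 8.4 kg.
Tool frame: the origin (TCP) lies midway between the tips of the shut fingers; the grasp point (between the pads) lies 19 mm behind it; z points along the fingers, y is the line along which they close (so a half turn about z gives the same grasp; the last joint's range is limited). The gripper opens to 85 mm and grips with 20 to 120 N. Pads are 22 mm wide; open, the fingers measure 114 mm over their backs; the gripper's body (76 mm by 85 mm) begins 54 mm behind the grasp point. The pads swing forward as they close: fully open they stand 13 mm farther back than shut.
Start: joints at [-1.26, 0.353, 1.633, -0, 1.155, -0.002], TCP at [192.326, -594.675, 195.981] pointing down, gripper open.
Joint ranges: [-2.63, 2.63], [-0.92, 2.1], [0.06, 2.66], [-1.3, 4.44], [0, 2.69], [-3.02, 3.02]. Speed limits (rad/s): [2.22, 2.22, 2.79, 3.14, 3.14, 3.14].

## Interface

Orientations are given as [roll, pitch, yaw] about the fixed x, y, z axes, in that order (R = Rz(yaw) Ry(pitch) Rx(roll)).
In Python, from rig import telemetry, optics, r gives the robot as it stands.
- The arm moves only by the tool play_rows, never from a script. Its arguments are lists of equal length, an entry for each row: "dp": the shift along the tool's x, y, z in units of 40 mm (1.0 is 40 mm), a list of three; "rot": the turn, a rotation vector about the tool's x, y, z in units of 6 degrees (1.0 is 6 degrees), a list of three. In form: {"dp": [[tx, ty, tz], ...], "rot": [[ax, ay, az], ...]}. A call has 1 to 5 rows; each row is the pose to reach, as a shift and turn from the pose commanded when the call began, along the tool's axes at that moment; what a row does not reach only later rows make up. A row lasts 1/12 s, in which the tool goes at most 41.7 mm and 7.16 degrees, less where a joint would pass 70% of its speed; a pose out of reach is approached as far as the arm can. A call with a gripper value outside its range is refused whole. "fingers" is the opening, from 0 (shut) to 1 (fully open), set as the call begins (left out, the last holds). The fingers move at their own pace and stop on an object; "grip_force" is the grip in N (left out, the last holds). Time passes only in rows, so rows that repeat a pose let the fingers close. It gives the time, the measured TCP pose, the force, the opening and the grip force at its end, in the units of the state.
- telemetry.sense(): the state, without advancing time (a new reading comes with each control period).
- optics.grab_frame(name): name is "scene" or "top"; returns a dict with "color" (420x560x3 uint8, red, green, blue), "mtx" (3x3 intrinsics, pixels), "R" (3x3) and "t" (3): a world point X has camera coordinates R X + t. Camera axes: x right, y down, z forward; pixel columns grow to the right and rows downward; lengths in mm; the calibration is good to about 2 mm. A picture is of the moment at which its call begins. There is no depth.
- r.sign_off(): hands the job in; it is judged then, once.
The state is a dict: "clock": time; "qpos": joint angles; "qvel": joint speeds; "joint_efforts": joint torques, N m; "eef_pos": TCP position; "tcp_rot": TCP orientation; "contact_force": force on the tool from outside, world axes, zero at the start; "wrist_torque": the same for the moment, N m; "opening": opening from 0.0 (shut) to 1.0 (fully open); "grasp_force": force on a finger pad.
Only numpy, scipy, OpenCV 4.12 (cv2) and the standard library are available. Lean on these libraries where they do the work, as an engineer would, in place of code of your own. Each camera call takes 0.05 s, during which the arm holds its last target. There are 200 camera calls.

## Working session

There is one attempt and no reset: what is moved stays moved. The work goes in short steps, Python scripts to look and compute and a tool call to move; the robot and the scene stay as the last step left them, time stands still between calls to the robot, and variables do not carry over. Pictures are saved under pics/ and viewed, at most 10 in all, crops included, and the job is handed in when it is done.

Besides the shell and the picture viewer there is one more tool, called after ">>>" as name(argument=value, ...) on one line, values as JSON. play_rows: Moves the arm, as the interface text tells. Its arguments: {"type":"object","properties":{"dp":{"type":"array"},"rot":{"type":"array"},"fingers":{"type":"number"},"grip_force":{"type":"number"}},"required":["dp","rot"]}

```bash
mkdir -p pics; cat > h.py <<'E'
import numpy as np, cv2, sys
from rig import telemetry, optics, r
def grab(n,save=None):
    f=optics.grab_frame(n)
    if save: cv2.imwrite('pics/'+save,f['color'][:,:,::-1])
    return f
def ray(f,u,v):
    R=np.array(f['R']);t=np.array(f['t']).ravel();d=R.T@np.linalg.inv(f['mtx'])@np.array([u,v,1.]);return -R.T@t,d
def onz(f,u,v,z):
    c,d=ray(f,u,v);return c+d*(z-c[2])/d[2]
def tri(f1,p1,f2,p2):
    c1,d1=ray(f1,*p1);c2,d2=ray(f2,*p2)
    s=np.linalg.lstsq(np.c_[d1,-d2],c2-c1,rcond=None)[0]
    a,b=c1+s[0]*d1,c2+s[1]*d2
    return (a+b)/2,np.linalg.norm(a-b)
def proj(f,X):
    p=f['mtx']@(np.array(f['R'])@np.array(X,float)+np.array(f['t']).ravel());return p[:2]/p[2]
E
python3 - <<'E'
from h import *
a=grab('scene','s0.png');b=grab('top','t0.png')
for f in(a,b): print(-np.array(f['R']).T@np.array(f['t']).ravel(), np.array(f['R'])[2])
print(telemetry.sense())
E
```

```text
[ 997.02263672 -630.69067379 1161.05178194] [-0.3529081   0.46247544 -0.81337097]
[ 456.33672917    2.68539225 1389.43618148] [ 0.0492269   0.0108258  -0.99872895]
{'clock': 0.1, 'qpos': array([-1.26040716e+00,  3.53570524e-01,  1.63404996e+00, -1.63128657e-05,
        1.15520999e+00, -2.35883064e-03]), 'qvel': array([-1.07124605e-03, -5.75403149e-04, -1.76519650e-03, -3.72287337e-04,
        1.67933389e-03,  9.68702197e-05]), 'joint_efforts': array([ 4.53896755e-04, -6.06359553e+01, -3.42821109e+01,  9.01752128e-05,
        4.05878905e-03, -6.93583857e-06]), 'eef_pos': array([ 192.17266858, -594.23028707,  195.34620592]), 'tcp_rot': array([-3.14035481e+00,  1.19963088e-05,  3.12754596e-01]), 'contact_force': array([ 0.33967318, -0.03078729,  0.39088259]), 'wrist_torque': array([ 0.00240424, -0.02754551,  0.02394504]), 'grasp_force': 0.0, 'opening': 1.0014681993235155}
```

View pics/s0.png

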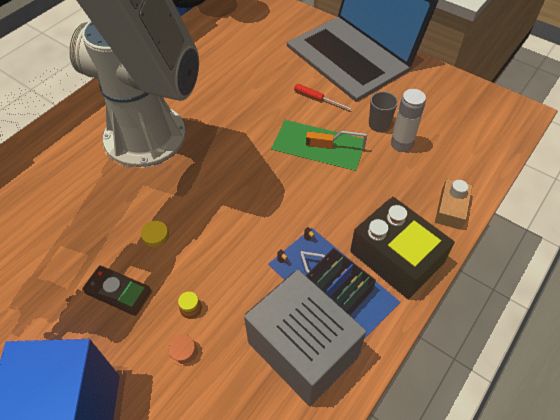

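View pics/t0.png

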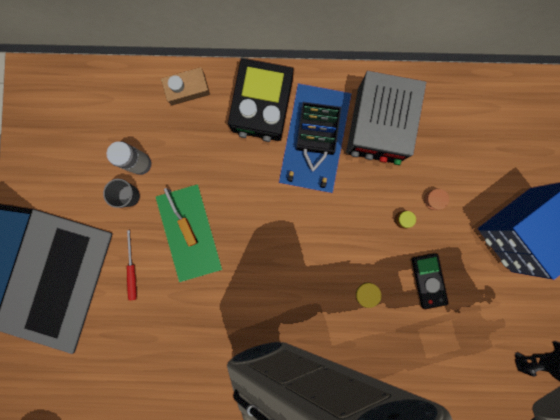

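The scene view shows the hook on the mat at about (320,140), the bow at (312,262) and the studs at (283,257) and (309,234). In the top view the handle is at (187,232), the hook end near (168,188), the bow apex near (314,172) and the studs near (291,176) and (323,183).

```bash
python3 - <<'E'
from h import *
fs={n:grab(n) for n in('scene','top')}
np.set_printoptions(precision=1,suppress=True)
def comp(f,lo,hi,roi):
    hsv=cv2.cvtColor(f['color'],cv2.COLOR_RGB2HSV);m=cv2.inRange(hsv,lo,hi);k=np.zeros_like(m);x0,y0,x1,y1=roi;k[y0:y1,x0:x1]=m[y0:y1,x0:x1]
    c=[c for c in cv2.findContours(k,cv2.RETR_EXTERNAL,cv2.CHAIN_APPROX_NONE)[0] if cv2.contourArea(c)>3];return sorted(c,key=cv2.contourArea)[::-1]
rois={'top':dict(h=(150,180,230,290),s=(280,160,340,195),b=(270,80,360,200)),'scene':dict(h=(265,115,375,175),s=(270,222,325,270),b=(260,220,410,345))}
for n,f in fs.items():
    q=rois[n]
    for nm,lo,hi,k in(('green',(45,80,40),(80,255,255),'h'),('orange',(5,190,150),(20,255,255),'h'),('blue',(100,120,60),(125,255,255),'b'),('brass',(12,90,90),(28,255,255),'s')):
        for c in comp(f,lo,hi,q[k])[:2]:
            rr=cv2.minAreaRect(c);print(n,nm,cv2.contourArea(c),np.array(rr[0]),rr[1],rr[2])
            z={'green':2,'orange':42,'blue':3,'brass':36}[nm]
            for p in cv2.boxPoints(rr): print('   ',p,onz(f,*p,z))
t=fs['top']['color'];s=fs['scene']['color']
A=cv2.resize(t[140:200,270:350],None,fx=5,fy=5,interpolation=2)
B=cv2.resize(t[180:260,150:230],None,fx=5,fy=5,interpolation=2)[:300]
C=cv2.resize(s[225:285,265:345],None,fx=5,fy=5,interpolation=2)
D=cv2.resize(s[115:175,295:375],None,fx=5,fy=5,interpolation=2)
cv2.imwrite('pics/c1.png',np.vstack([np.hstack([A,B]),np.hstack([C,D])])[:,:,::-1])
E
```

```text
scene green 2131.0 [317.7 143.6] (88.52549743652344, 32.7423095703125) 14.03624439239502
    [270.8 148.7] [342.1 183.7   2. ]
    [278.8 116.9] [281.5 303.7   2. ]
    [364.6 138.4] [544.4 384.7   2. ]
    [356.7 170.2] [591.  264.9   2. ]
scene orange 123.5 [319.5 135.8] (26.763153076171875, 5.815203666687012) 7.594643592834473
    [305.9 136.9] [419.1 253.   42. ]
    [306.6 131.2] [407.6 273.2  42. ]
    [333.2 134.7] [478.2 307.7  42. ]
    [332.4 140.5] [489.  287.3  42. ]
scene blue 915.5 [371. 308.] (31.11269760131836, 48.08325958251953) 45.0
    [343. 314.] [ 800.6 -132.9    3. ]
    [377. 280.] [819.1  -6.4   3. ]
    [399. 302.] [892.1 -26.2   3. ]
    [365. 336.] [ 871.2 -148.6    3. ]
scene blue 898.0 [301.  255.5] (32.26445388793945, 57.87034606933594) 46.041622161865234
    [268.9 263.9] [ 576.2 -130.1    3. ]
    [310.6 223.8] [590.9  33.2   3. ]
    [333. 247.] [678.8   8.4   3. ]
    [291.3 287.2] [ 660.2 -149.     3. ]
scene brass 948.0 [297. 241.] (38.0, 54.0) 90.0
    [270. 222.] [514.5 -44.   36. ]
    [324. 222.] [627.3  39.6  36. ]
    [324. 260.] [690.7 -54.4
[... 437 characters left out ...]
.5 269.4] [341.8 182.1   2. ]
    [179.  281.6] [303.4 304.    2. ]
top blue 5177.5 [314.7 137.7] (53.37372589111328, 100.19853210449219) 10.784297943115234
    [279.1 181.9] [600.1  22.4   3. ]
    [297.9  83.5] [892.3 -24.8   3. ]
    [350.3  93.5] [ 866.2 -179.5    3. ]
    [331.5 191.9] [ 574.9 -130.8    3. ]
top brass 345.5 [309.5 177.5] (33.0, 59.0) 90.0
    [280. 161.] [656.6  21.1  36. ]
    [339. 161.] [ 660.9 -146.9   36. ]
    [339. 194.] [ 566.7 -148.9   36. ]
    [280. 194.] [562.3  18.5  36. ]
top brass 8.0 [290.5 173.5] (3.0, 3.0) 90.0
    [289. 172.] [625.7  -5.4  36. ]
    [292. 172.] [626.  -13.9  36. ]
    [292. 175.] [617.4 -14.2  36. ]
    [289. 175.] [617.2  -5.6  36. ]
```

View pics/c1.png

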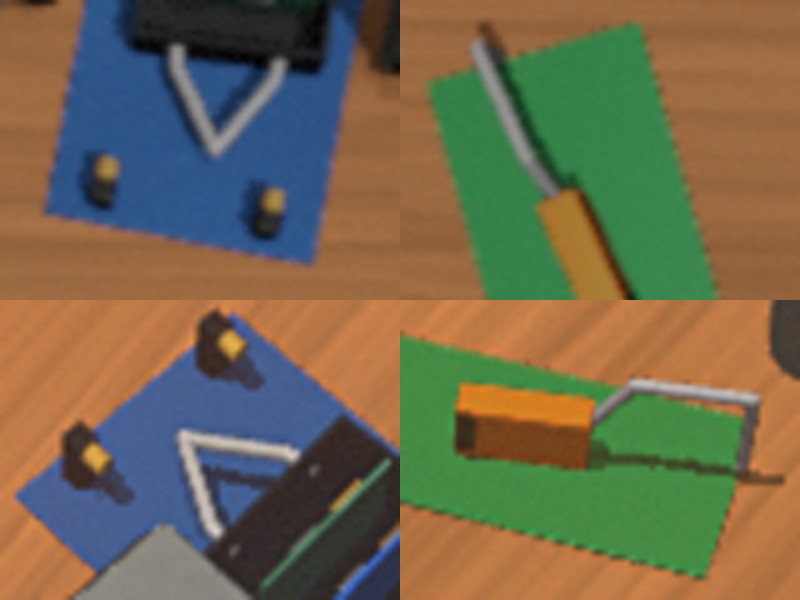

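The crops (5x) show the bow and studs in both views (top row: top camera; bottom row: scene). They also show the handle corners and the hook's bend. I'll triangulate these points next.

```bash
python3 - <<'E'
from h import *
np.set_printoptions(precision=1,suppress=True)
s=grab('scene');t=grab('top')
T=lambda x,y:(x/5+270-.4,y/5+140-.4); H=lambda x,y:((x-400)/5+150-.4,y/5+180-.4); S=lambda x,y:(x/5+265-.4,(y-300)/5+225-.4); G=lambda x,y:((x-400)/5+295-.4,(y-300)/5+115-.4)
for n,a,b in(('studL',T(107,157),S(238,347)),('studR',T(274,190),S(105,463)),('apex',T(215,148),S(186,440)),('wallL',T(177,50),S(296,455)),('wallR',T(279,66),S(213,530)),
 ('bend',H(480,45),G(752,400)),('frontL',H(539,207),G(590,402)),('frontR',H(580,190),G(595,402))):
    print(n,*tri(t,a,s,b))
print('bow on 39', [onz(t,*T(x,y),39) for x,y in((215,148),(177,50),(279,66))])
print('binrim58',onz(t,*T(135,45),58),onz(t,*T(322,70),58),'studs36',onz(t,*T(107,157),42),onz(t,*T(274,190),42))
# handle top via top cam
hsv=cv2.cvtColor(t['color'],cv2.COLOR_RGB2HSV);m=cv2.inRange(hsv,(10,140,120),(28,255,255));k=np.zeros_like(m);k[212:250,172:202]=m[212:250,172:202]
c=max(cv2.findContours(k,0,1)[0],key=cv2.contourArea);rr=cv2.minAreaRect(c);print(rr);print(np.array([onz(t,*p,42) for p in [rr[0],*cv2.boxPoints(rr)]]))
hs=cv2.cvtColor(s['color'],cv2.COLOR_RGB2HSV);print('s top face corners',[onz(s,*G(*p),42) for p in((460,385),(456,410),(590,430),(597,402))])
print('bend66',onz(t,*H(477,43),68),onz(s,*G(755,400),68),'low',onz(s,*G(742,470),8))
E
```

```text
studL [626.9 -11.8  42.5] 2.608160766559547
studR [ 611.6 -106.3   40.4] 0.7816242580466473
apex [635.3 -71.9  39.7] 0.7391516614554364
wallL [687.8 -49.8  48.4] 2.879008080288529
wallR [ 679.7 -108.    48.7] 4.1855813646464535
bend [565.8 335.1  74. ] 0.4884949628461508
frontL [477.5 306.2  41.5] 0.47755809478826344
frontR [490.5 280.   71.2] 8.210657213259399
bow on 39 [array([635.1, -72.2,  39. ]), array([690.6, -49.2,  39. ]), array([ 682.9, -107.5,   39. ])]
binrim58 [689.5 -24.9  58. ] [ 678.1 -130.    58. ] studs36 [628. -11.  42.] [ 611.7 -106.    42. ]
((186.3116455078125, 231.5856170654297), (28.304121017456055, 8.689861297607422), 65.55604553222656)
[[448.5 280.   42. ]
 [479.  308.9  42. ]
 [489.8 286.9  42. ]
 [418.1 251.1  42. ]
 [407.3 273.1  42. ]]
s top face corners [array([408.5, 271.7,  42. ]), array([418.2, 253.9,  42. ]), array([489.8, 287.1,  42. ]), array([480.9, 308.1,  42. ])]
bend66 [567.5 338.4  68. ] [564.6 341.2  68. ] low [564.2 341.6   8. ]
```

>>> play_rows(dp=[[0.5,-0.75,-0.4],[1.0,-1.5,-0.8],[1.6,-2.4,-1.2],[2.2,-3.2,-1.4],[2.75,-4.0,-1.5]], rot=[[0,0,0],[0,0,0],[0,0,0],[0,0,0],[0,0,0]], fingers=1.0)

```text
clock: 0.72
eef_pos: [248.0, -408.4, 257.1]
tcp_rot: [3.14, -0.001, 0.312]
contact_force: [1.8, 0.1, 0.3]
opening: 1.002
grasp_force: 0.0
```

>>> play_rows(dp=[[0.55,-0.82,0],[1.1,-1.64,0],[1.65,-2.46,0],[2.2,-3.28,0],[2.75,-4.1,0]], rot=[[0,0,0],[0,0,0],[0,0,0],[0,0,0],[0,0,0]])

```text
clock: 1.13
eef_pos: [301.6, -217.8, 256.1]
tcp_rot: [3.141, -0.001, 0.312]
contact_force: [1.5, -0.1, 0.6]
opening: 1.0
grasp_force: 0.0
```

>>> play_rows(dp=[[0.55,-0.82,0],[1.1,-1.64,0],[1.65,-2.46,0],[2.2,-3.28,0],[2.75,-4.1,0]], rot=[[0,0,0],[0,0,0],[0,0,0],[0,0,0],[0,0,0]])

```text
clock: 1.55
eef_pos: [355.9, -27.7, 256.3]
tcp_rot: [3.141, -0.001, 0.313]
contact_force: [1.1, -0.0, -0.0]
opening: 1.0
grasp_force: 0.0
```

>>> play_rows(dp=[[0.55,-0.82,0],[1.1,-1.64,0],[1.65,-2.46,0],[2.2,-3.28,0],[2.75,-4.1,0]], rot=[[0,0,-0.3],[0,0,-0.6],[0,0,-0.9],[0,0,-1.2],[0,0,-1.46]])

```text
clock: 1.97
eef_pos: [410.1, 162.5, 256.1]
tcp_rot: [3.141, -0.001, 0.468]
contact_force: [0.6, -0.3, 0.2]
opening: 0.998
grasp_force: 0.0
```

```bash
cat >> h.py <<'E'
from scipy.spatial.transform import Rotation as Ro
def go(x,y,z,yaw):
    s=telemetry.sense();R=Ro.from_euler('xyz',s['tcp_rot']).as_matrix()
    d=R.T@(np.array([x,y,z])-s['eef_pos'])/40
    T=Ro.from_euler('xyz',[np.pi,0,yaw]).as_matrix()
    print('t',round(s['clock'],2),'at',s['eef_pos'].round(1),s['tcp_rot'].round(3),'F',s['contact_force'].round(2),'op',round(s['opening'],3))
    print('dp',d.round(3),'rot',(np.degrees(Ro.from_matrix(R.T@T).as_rotvec())/6).round(3))
E
python3 -c "
from h import *
go(448.7,280,100,.466)"
```

```text
t 1.97 at [410.1 162.5 256.1] [ 3.141e+00 -1.000e-03  4.680e-01] F [ 0.56 -0.29  0.22] op 0.998
dp [ 2.184 -2.188  3.903] rot [ 0.002 -0.006  0.018]
```

>>> play_rows(dp=[[0.4,-0.4,0.6],[0.9,-0.9,1.2],[1.4,-1.4,1.8],[1.8,-1.8,2.4],[2.1,-2.05,2.8]], rot=[[0,0,0],[0,0,0],[0,0,0],[0,0,0],[0,0,0]])

```text
clock: 2.38
eef_pos: [447.9, 272.9, 141.7]
tcp_rot: [-3.141, 0.001, 0.467]
contact_force: [0.4, 0.1, 0.1]
opening: 0.998
grasp_force: 0.0
```

>>> play_rows(dp=[[0,0,0.3],[0,0,0.6],[0,0,0.8],[0,0,0.8],[0,0,0.8]], rot=[[0,0,0],[0,0,0],[0,0,0],[0,0,0],[0,0,0]])

```text
clock: 2.8
eef_pos: [448.2, 271.0, 111.9]
tcp_rot: [3.142, 0.001, 0.465]
contact_force: [0.0, 0.0, -0.1]
opening: 0.997
grasp_force: 0.0
```

```bash
python3 -c "
from h import *
go(448.7,280,8,.466)"
```

```text
t 2.8 at [448.2 271.  111.9] [3.142e+00 1.000e-03 4.650e-01] F [ 0.    0.03 -0.07] op 0.997
dp [ 0.113 -0.194  2.597] rot [ 0.     0.005 -0.005]
```

>>> play_rows(dp=[[0.05,-0.1,0.2],[0.11,-0.19,0.6],[0.11,-0.19,1.2],[0.11,-0.19,1.8],[0.11,-0.19,2.2]], rot=[[0,0,0],[0,0,0],[0,0,0],[0,0,0],[0,0,0]])

```text
clock: 3.22
eef_pos: [448.7, 280.1, 22.7]
tcp_rot: [-3.142, -0.0, 0.466]
contact_force: [-0.6, -0.5, 0.3]
opening: 1.001
grasp_force: 0.0
```

>>> play_rows(dp=[[0,0,0.2],[0,0,0.37],[0,0,0.37],[0,0,0.37]], rot=[[0,0,0],[0,0,0],[0,0,0],[0,0,0]])

```text
clock: 3.55
eef_pos: [449.3, 280.3, 9.6]
tcp_rot: [-3.141, -0.001, 0.466]
contact_force: [0.4, -0.3, -0.0]
opening: 1.0
grasp_force: 0.0
```

```bash
python3 -c "
from h import *
go(448.7,280,8,.466)"
```

```text
t 3.55 at [449.3 280.3   9.6] [-3.141e+00 -1.000e-03  4.660e-01] F [ 0.41 -0.31 -0.03] op 1.0
dp [-0.017  0.     0.041] rot [-0.001 -0.008 -0.004]
```

Now close with a firm grip and lift.

>>> play_rows(dp=[[0,0,0.03],[0,0,0.03],[0,0,0.03],[0,0,0.03],[0,0,0.03]], rot=[[0,0,0],[0,0,0],[0,0,0],[0,0,0],[0,0,0]], fingers=0, grip_force=90)

```text
clock: 3.97
eef_pos: [449.0, 280.1, 8.2]
tcp_rot: [-3.142, -0.001, 0.466]
contact_force: [-0.1, 0.3, 0.3]
opening: 0.295
grasp_force: 0.0
```

>>> play_rows(dp=[[0,0,0],[0,0,0],[0,0,0],[0,0,0],[0,0,0]], rot=[[0,0,0],[0,0,0],[0,0,0],[0,0,0],[0,0,0]])

```text
clock: 4.38
eef_pos: [448.8, 280.0, 7.9]
tcp_rot: [-3.142, 0.0, 0.466]
contact_force: [-0.5, -0.6, 0.5]
opening: -0.002
grasp_force: 0.0
```

>>> play_rows(dp=[[0,0,0],[0,0,0],[0,0,0],[0,0,0],[0,0,0]], rot=[[0,0,0],[0,0,0],[0,0,0],[0,0,0],[0,0,0]])

```text
clock: 4.8
eef_pos: [448.9, 280.0, 7.9]
tcp_rot: [3.142, 0.0, 0.466]
contact_force: [-0.7, -0.1, 0.2]
opening: -0.002
grasp_force: 0.0
```

The fingers shut on nothing, so I'm taking a picture before doing anything else.

```bash
python3 -c "
from h import *
a=grab('scene');b=grab('top')
A=cv2.resize(a['color'][70:190,260:400],None,fx=2.85,fy=2.85,interpolation=2);B=cv2.resize(b['color'][150:290,130:250],None,fx=3,fy=3,interpolation=2)
h=min(len(A),len(B));cv2.imwrite('pics/c2.png',np.hstack([A[:h],B[:h]])[:,:,::-1]);print(A.shape,B.shape)
"
```

```text
(342, 399, 3) (420, 360, 3)
```

View pics/c2.png

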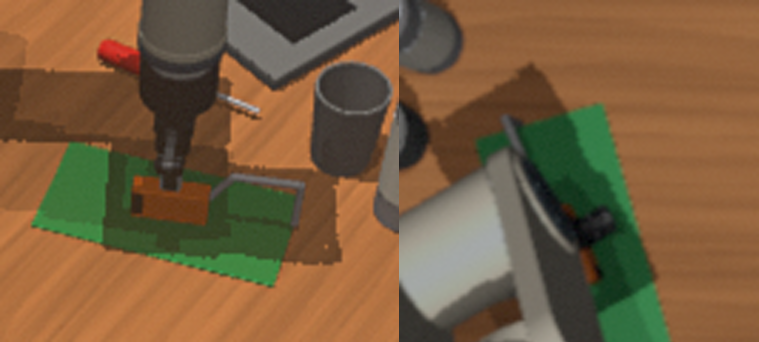

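```bash
python3 -c "
from h import *
a=grab('scene');b=grab('top')
for f in(a,b):
  print([proj(f,(449,280,z)).round(1) for z in(8,42,100)])
A=cv2.resize(a['color'][90:165,285:360],(400,400),interpolation=2);B=cv2.resize(b['color'][180:255,150:225],(400,400),interpolation=2)
o=np.hstack([A,B]);o=np.clip(o.astype(float)*1.6,0,255).astype(np.uint8);cv2.imwrite('pics/c3.png',o[:,:,::-1])
s=telemetry.sense();print(s['opening'],s['grasp_force'],s['contact_force'])
"
```

```text
[array([319. , 143.8]), array([319.6, 135.9]), array([320.7, 121.7])]
[array([188.7, 231.4]), array([186.3, 231.4]), array([181.9, 231.4])]
0.0026672687912612514 0.0 [0.41962233 0.49197937 0.13207475]
```

View pics/c3.png

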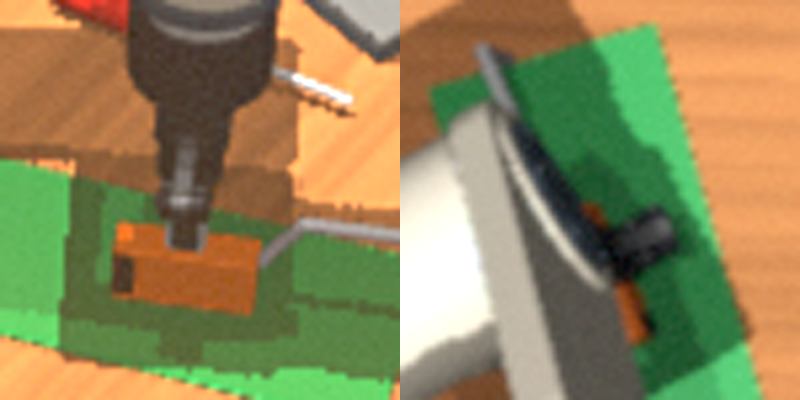

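The fingertips appear at scene (320,136), at the level of the handle's top face or higher. In the top view something dark stands at (196,225), to the right of the handle. That disagrees with the reported TCP, so I'll back off to open space and measure where the tips really are.

>>> play_rows(dp=[[0,0,-0.5],[0,0,-1.2],[0,0,-2.0],[0,0,-2.5],[0,0,-2.5]], rot=[[0,0,0],[0,0,0],[0,0,0],[0,0,0],[0,0,0]])

```text
clock: 5.42
eef_pos: [451.4, 281.6, 112.1]
tcp_rot: [-3.141, -0.007, 0.466]
contact_force: [0.6, -0.2, -0.6]
opening: 0.003
grasp_force: 0.0
```

>>> play_rows(dp=[[0,0.9,0],[0,1.8,0],[0,2.7,0],[0,3.6,0],[0,4.2,0]], rot=[[0,0,0],[0,0,0],[0,0,0],[0,0,0],[0,0,0]])

```text
clock: 5.83
eef_pos: [525.0, 127.3, 107.3]
tcp_rot: [3.141, 0.0, 0.465]
contact_force: [-0.8, -0.6, 0.9]
opening: -0.0
grasp_force: 0.0
```

>>> play_rows(dp=[[0,0,0],[0,0,0],[0,0,0]], rot=[[0,0,0],[0,0,0],[0,0,0]])

```text
clock: 6.08
eef_pos: [523.7, 130.0, 107.3]
tcp_rot: [-3.141, 0.001, 0.465]
contact_force: [0.3, 0.7, -0.2]
opening: -0.002
grasp_force: 0.0
```

```bash
python3 -c "
from h import *
a=grab('scene');b=grab('top')
P=telemetry.sense()['eef_pos'];print(P,telemetry.sense()['tcp_rot'])
o=[]
for f in(a,b):
  for z in(0,19,73):
    p=proj(f,P+[0,0,z]);print(p.round(1))
  p=proj(f,P).astype(int);x0,y0=p-60;x0=max(x0,0);y0=max(y0,0);print(x0,y0)
  im=f['color'].copy();cv2.circle(im,tuple(int(v) for v in proj(f,P)),1,(255,0,255),-1)
  o.append(cv2.resize(im[y0:y0+120,x0:x0+120],(400,400),interpolation=2))
cv2.imwrite('pics/c4.png',np.clip(np.hstack(o)*1.5,0,255).astype(np.uint8)[:,:,::-1])
print(proj(a,(0,0,0)),proj(b,(0,0,0)))
"
```

```text
[523.64109361 130.67909721 107.58155064] [-3.14125146e+00  5.29898365e-04  4.66564469e-01]
[312.4 164.4]
[312.7 159.7]
[313.6 145.6]
252 104
[237.7 205.1]
[237.  204.7]
[234.9 203.6]
177 145
[144.92251686 135.52919031] [281.26214922 391.2896785 ]
```

View pics/c4.png

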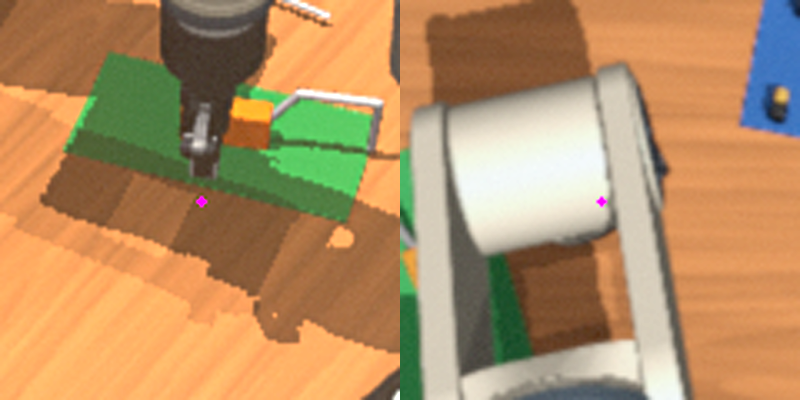

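The crop shows the fingertip about 7 px above the projected TCP (magenta), so the real tips stand roughly 30 mm higher than reported. I'll check with a gentle touch on the bare bench.

>>> play_rows(dp=[[0,0,0.5],[0,0,1.2],[0,0,1.9],[0,0,2.4],[0,0,2.55]], rot=[[0,0,0],[0,0,0],[0,0,0],[0,0,0],[0,0,0]])

```text
clock: 6.6
eef_pos: [521.6, 130.4, 3.0]
tcp_rot: [-3.14, 0.004, 0.467]
contact_force: [-1.5, -0.1, 0.5]
opening: 0.003
grasp_force: 0.0
```

>>> play_rows(dp=[[0,0,0.02],[0,0,0.04],[0,0,0.06],[0,0,0.08],[0,0,0.1]], rot=[[0,0,0],[0,0,0],[0,0,0],[0,0,0],[0,0,0]])

```text
clock: 7.02
eef_pos: [525.1, 130.2, 3.0]
tcp_rot: [3.141, -0.002, 0.466]
contact_force: [-0.3, -0.5, 0.4]
opening: 0.006
grasp_force: 0.0
```

>>> play_rows(dp=[[0,0,0.02],[0,0,0.04],[0,0,0.05],[0,0,0.05],[0,0,0.05]], rot=[[0,0,0],[0,0,0],[0,0,0],[0,0,0],[0,0,0]])

```text
clock: 7.43
eef_pos: [524.3, 129.8, -0.1]
tcp_rot: [-3.142, 0.0, 0.466]
contact_force: [0.0, -0.2, -0.1]
opening: -0.001
grasp_force: 0.0
```

>>> play_rows(dp=[[0,0,0.03],[0,0,0.06],[0,0,0.1],[0,0,0.13],[0,0,0.15]], rot=[[0,0,0],[0,0,0],[0,0,0],[0,0,0],[0,0,0]])

```text
clock: 7.85
eef_pos: [524.1, 129.9, -6.4]
tcp_rot: [-3.142, 0.0, 0.466]
contact_force: [0.3, -0.2, -0.3]
opening: -0.0
grasp_force: 0.0
```

>>> play_rows(dp=[[0,0,0.05],[0,0,0.1],[0,0,0.15],[0,0,0.2],[0,0,0.25]], rot=[[0,0,0],[0,0,0],[0,0,0],[0,0,0],[0,0,0]])

```text
clock: 8.27
eef_pos: [524.2, 129.9, -16.4]
tcp_rot: [-3.142, 0.0, 0.466]
contact_force: [0.4, 0.7, -0.7]
opening: -0.001
grasp_force: 0.0
```

```bash
python3 -c "
from h import *
a=grab('scene');P=telemetry.sense()['eef_pos']
print(P,telemetry.sense()['contact_force'],[proj(a,(P[0],P[1],z)).round(1) for z in (0,20,P[2])])
p=proj(a,(P[0],P[1],20)).astype(int);x,y=p-40;im=cv2.resize(a['color'][y:y+80,x:x+80],(480,480),interpolation=2);print(x,y)
cv2.imwrite('pics/c5.png',np.clip(im*1.5,0,255).astype(np.uint8)[:,:,::-1])
"
```

```text
[524.05700457 129.85072278 -16.65111793] [-0.59288693 -0.77942395 -0.69412387] [array([310.7, 189.6]), array([311. , 185.2]), array([310.5, 193.1])]
270 145
```

View pics/c5.png

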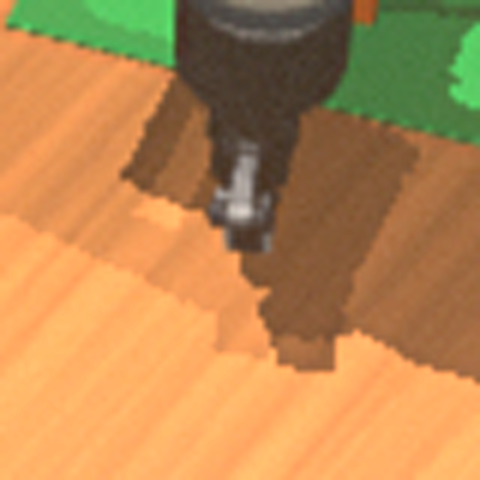

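The tip is at (311.5,186.5), about 14 mm above the bench while -16.6 is reported, so it's about 30 mm off. I'll finish the touch.

>>> play_rows(dp=[[0,0,0.05],[0,0,0.1],[0,0,0.15],[0,0,0.2],[0,0,0.22]], rot=[[0,0,0],[0,0,0],[0,0,0],[0,0,0],[0,0,0]])

```text
clock: 8.73
eef_pos: [524.1, 129.9, -25.2]
tcp_rot: [-3.142, 0.0, 0.466]
contact_force: [0.1, 0.3, -0.1]
opening: -0.001
grasp_force: 0.0
```

>>> play_rows(dp=[[0,0,0.02],[0,0,0.05],[0,0,0.05],[0,0,0.05]], rot=[[0,0,0],[0,0,0],[0,0,0],[0,0,0]])

```text
clock: 9.07
eef_pos: [524.3, 129.9, -26.9]
tcp_rot: [3.142, 0.0, 0.466]
contact_force: [0.3, -0.7, -0.5]
opening: -0.0
grasp_force: 0.0
```

>>> play_rows(dp=[[0,0,0.025],[0,0,0.05],[0,0,0.05],[0,0,0.05]], rot=[[0,0,0],[0,0,0],[0,0,0],[0,0,0]])

```text
clock: 9.4
eef_pos: [524.2, 129.9, -29.0]
tcp_rot: [-3.142, 0.0, 0.466]
contact_force: [0.7, -0.6, -0.2]
opening: -0.003
grasp_force: 0.0
```

>>> play_rows(dp=[[0,0,0.025],[0,0,0.05],[0,0,0.05],[0,0,0.05]], rot=[[0,0,0],[0,0,0],[0,0,0],[0,0,0]])

```text
clock: 9.73
eef_pos: [524.2, 129.9, -31.0]
tcp_rot: [-3.142, 0.0, 0.466]
contact_force: [-0.5, 0.1, -0.0]
opening: -0.003
grasp_force: 0.0
```

>>> play_rows(dp=[[0,0,0.025],[0,0,0.05],[0,0,0.05],[0,0,0.05]], rot=[[0,0,0],[0,0,0],[0,0,0],[0,0,0]])

```text
clock: 10.07
eef_pos: [524.2, 129.9, -33.0]
tcp_rot: [-3.142, 0.0, 0.466]
contact_force: [0.3, 0.3, -0.1]
opening: -0.002
grasp_force: 0.0
```

>>> play_rows(dp=[[0,0,0.025],[0,0,0.05],[0,0,0.05],[0,0,0.05]], rot=[[0,0,0],[0,0,0],[0,0,0],[0,0,0]])

```text
clock: 10.4
eef_pos: [524.2, 129.9, -35.0]
tcp_rot: [-3.142, 0.0, 0.466]
contact_force: [0.5, -0.9, -1.0]
opening: 0.001
grasp_force: 0.0
```

```bash
python3 -c "
from h import *
a=grab('scene');P=telemetry.sense()['eef_pos']
print(P,telemetry.sense()['contact_force'],[proj(a,(P[0],P[1],z)).round(1) for z in (0,10)])
hs=cv2.cvtColor(a['color'],cv2.COLOR_RGB2HSV)
for y in range(178,198): print(y,hs[y,304:320,1])
"
```

```text
[524.24489739 129.87020337 -34.95714793] [-0.02556153 -0.46071239  0.20880629] [array([310.8, 189.6]), array([310.9, 187.4])]
178 [151 135 118 118  65  32  25  23  75 113 118 105  96 113 144 151]
179 [150 167 130  94  34  23  20  25  91 135 103 133  99 114 154 150]
180 [152 143  78  73  30  23  20  33  96 123 120 120 137 145 148 153]
181 [150 116  25  17  24  25  25  30  87  75  80 113 127 147 152 155]
182 [160 111  42  36  25  22  25  35  48  27  30 103 142 154 158 149]
183 [161  84  47  50  23  24  24  47  72  46  57 130 153 149 143 161]
184 [112  22  34  33  24  24  25  34  49  52  82 114 154 143 149 148]
185 [131  48  53  39  27  22  23  51  49  41  48 120 155 155 151 156]
186 [154 128  96  48  41  36  35  70  73  67  82 119 143 143 149 138]
187 [163 166 153  63  78  81  78  91 111  91  99 137 152 149 157 142]
188 [162 162 158  54  81 112 109 127 123  84  45 135 149 143 154 147]
189 [162 162 161  60  73 118 120 109 107  65  43 140 152 154 147 144]
190 [158 160 161 134 120 113 111 118 107  53  64 146 151 154 140 146]
191 [160 164 160 156 163 151 141 139 136 107 125 155 151 156 160 151]
192 [164 160 159 163 162 154 158 149 152 147 146 158 147 150 154 152]
193 [158 156 159 162 161 162 161 160 160 148 148 144 147 151 144 148]
194 [164 162 160 162 161 159 160 161 155 147 146 156 155 144 146 150]
195 [159 165 159 160 161 160 160 157 141 149 151 154 145 149 149 143]
196 [157 157 156 160 162 159 160 151 139 146 154 143 137 153 144 147]
197 [164 159 163 161 160 161 161 151 142 147 144 158 149 149 150 144]
```

>>> play_rows(dp=[[0,0,0.025],[0,0,0.05],[0,0,0.05],[0,0,0.05]], rot=[[0,0,0],[0,0,0],[0,0,0],[0,0,0]])

```text
clock: 10.78
eef_pos: [524.4, 129.9, -35.3]
tcp_rot: [3.142, -0.0, 0.466]
contact_force: [-7.1, -1.7, 23.5]
opening: 0.004
grasp_force: 11.8
```

>>> play_rows(dp=[[0,0,0.025],[0,0,0.05],[0,0,0.05],[0,0,0.05]], rot=[[0,0,0],[0,0,0],[0,0,0],[0,0,0]])

```text
clock: 11.12
eef_pos: [524.5, 129.9, -35.5]
tcp_rot: [3.141, -0.0, 0.466]
contact_force: [-13.3, -3.8, 51.4]
opening: -0.001
grasp_force: 25.5
```

Contact came at a reported z of -35, so true tip height = reported + 35 mm. I'll retreat, open, and go back to the handle.

>>> play_rows(dp=[[0,0,-0.5],[0,0,-1.2],[0,0,-2.0],[0,0,-2.8],[0,0,-3.2]], rot=[[0,0,0],[0,0,0],[0,0,0],[0,0,0],[0,0,0]], fingers=1.0)

```text
clock: 11.53
eef_pos: [525.8, 130.3, 92.7]
tcp_rot: [3.141, -0.004, 0.466]
contact_force: [0.8, -0.0, 0.4]
opening: 0.709
grasp_force: 0.0
```

>>> play_rows(dp=[[0,-0.9,0],[0,-1.8,0],[0,-2.7,0],[0,-3.6,0],[0,-4.2,0]], rot=[[0,0,0],[0,0,0],[0,0,0],[0,0,0],[0,0,0]])

```text
clock: 11.95
eef_pos: [447.5, 282.2, 89.3]
tcp_rot: [-3.141, -0.0, 0.466]
contact_force: [1.1, 0.1, 0.2]
opening: 0.998
grasp_force: 0.0
```

>>> play_rows(dp=[[0,0,0],[0,0,0]], rot=[[0,0,0],[0,0,0]])

```text
clock: 12.12
eef_pos: [448.3, 281.0, 89.1]
tcp_rot: [3.141, -0.0, 0.468]
contact_force: [0.4, -0.2, 0.0]
opening: 0.999
grasp_force: 0.0
```

```bash
python3 -c "
from h import *
go(448.7,280,-27,.466)"
```

```text
t 12.12 at [448.3 281.   89.1] [ 3.141 -0.     0.468] F [ 0.42 -0.23  0.02] op 0.999
dp [-1.000e-03  2.700e-02  2.903e+00] rot [ 0.001 -0.001  0.023]
```

>>> play_rows(dp=[[0,0.02,0.5],[0,0.02,1.2],[0,0.02,1.9],[0,0.02,2.4],[0,0.02,2.6]], rot=[[0,0,0],[0,0,0],[0,0,0],[0,0,0],[0,0,0]])

```text
clock: 12.53
eef_pos: [448.1, 277.2, -17.5]
tcp_rot: [3.141, 0.004, 0.465]
contact_force: [-0.6, -0.2, 0.1]
opening: 1.001
grasp_force: 0.0
```

>>> play_rows(dp=[[0,0,0.1],[0,0,0.2],[0,0,0.3],[0,0,0.3],[0,0,0.3]], rot=[[0,0,0],[0,0,0],[0,0,0],[0,0,0],[0,0,0]])

```text
clock: 12.95
eef_pos: [449.7, 279.5, -26.2]
tcp_rot: [-3.141, -0.001, 0.466]
contact_force: [0.7, 0.5, -0.2]
opening: 0.999
grasp_force: 0.0
```

>>> play_rows(dp=[[0,0,0],[0,0,0],[0,0,0],[0,0,0],[0,0,0]], rot=[[0,0,0],[0,0,0],[0,0,0],[0,0,0],[0,0,0]], fingers=0, grip_force=90)

```text
clock: 13.37
eef_pos: [449.3, 279.4, -26.7]
tcp_rot: [-3.142, -0.0, 0.466]
contact_force: [-2.8, 3.1, 1.6]
opening: 0.3
grasp_force: 1.0
```

>>> play_rows(dp=[[0,0,0],[0,0,0],[0,0,0],[0,0,0],[0,0,0]], rot=[[0,0,0],[0,0,0],[0,0,0],[0,0,0],[0,0,0]])

```text
clock: 13.78
eef_pos: [449.5, 279.5, -26.5]
tcp_rot: [-3.142, -0.001, 0.466]
contact_force: [-0.9, -0.8, 6.1]
opening: 0.267
grasp_force: 88.6
```

Gripped: opening 0.267, about 23 mm. Lifting.

>>> play_rows(dp=[[0,0,-0.3],[0,0,-0.9],[0,0,-1.6],[0,0,-2.2],[0,0,-2.5]], rot=[[0,0,0],[0,0,0],[0,0,0],[0,0,0],[0,0,0]])

```text
clock: 14.2
eef_pos: [450.3, 279.9, 76.4]
tcp_rot: [-3.141, -0.003, 0.466]
contact_force: [0.3, 0.4, -1.7]
opening: 0.268
grasp_force: 88.2
```

>>> play_rows(dp=[[0,0,0],[0,0,0],[0,0,0]], rot=[[0,0,0],[0,0,0],[0,0,0]])

```text
clock: 14.45
eef_pos: [448.5, 278.9, 72.5]
tcp_rot: [3.141, 0.001, 0.466]
contact_force: [-0.8, -0.3, -1.1]
opening: 0.269
grasp_force: 88.2
```

```bash
python3 -c "
from h import *
go(534.7,-54.7,73,-.16)
a=grab('scene');b=grab('top')
A=cv2.resize(a['color'][60:180,260:400],(400,343),interpolation=2);B=cv2.resize(b['color'][130:250,120:260],(400,343),interpolation=2)
cv2.imwrite('pics/c6.png',np.hstack([A,B])[:,:,::-1])
"
```

```text
t 14.45 at [448.5 278.9  72.5] [3.141e+00 1.000e-03 4.660e-01] F [-0.83 -0.34 -1.05] op 0.269
dp [-1.82   8.419 -0.011] rot [4.000e-03 1.000e-02 5.975e+00]
```

View pics/c6.png

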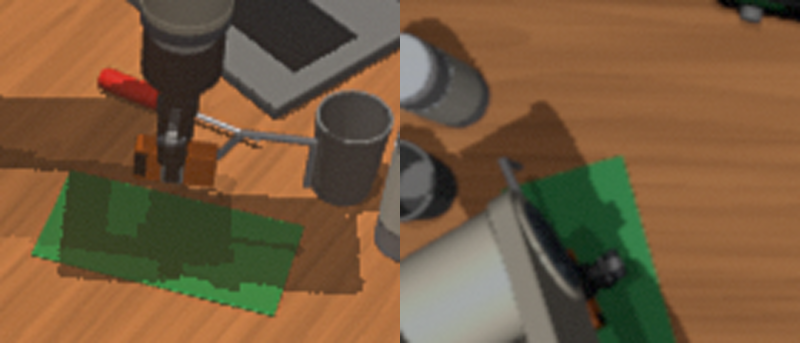

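>>> play_rows(dp=[[-0.15,0.6,0],[-0.35,1.5,0],[-0.55,2.4,0],[-0.75,3.3,0],[-0.9,4.1,0]], rot=[[0,0,0.4],[0,0,1.0],[0,0,1.7],[0,0,2.4],[0,0,3.0]])

```text
clock: 14.97
eef_pos: [489.9, 114.5, 72.0]
tcp_rot: [3.141, 0.002, 0.148]
contact_force: [1.0, 0.4, -1.9]
opening: 0.268
grasp_force: 88.3
```

```bash
python3 -c "
from h import *
go(534.7,-54.7,73,-.16)"
```

```text
t 14.97 at [489.9 114.5  72. ] [3.141e+00 2.000e-03 1.480e-01] F [ 0.98  0.38 -1.86] op 0.268
dp [ 0.484  4.35  -0.025] rot [0.007 0.021 2.943]
```

>>> play_rows(dp=[[0.1,0.8,0],[0.2,1.7,0],[0.3,2.6,0],[0.4,3.5,0],[0.48,4.28,0]], rot=[[0,0,0.6],[0,0,1.2],[0,0,1.8],[0,0,2.4],[0,0,2.97]])

```text
clock: 15.38
eef_pos: [535.1, -51.9, 72.0]
tcp_rot: [3.141, 0.002, -0.163]
contact_force: [0.1, -0.1, -1.8]
opening: 0.266
grasp_force: 88.3
```

>>> play_rows(dp=[[0,0,0],[0,0,0],[0,0,0]], rot=[[0,0,0],[0,0,0],[0,0,0]])

```text
clock: 15.63
eef_pos: [534.5, -49.6, 72.1]
tcp_rot: [-3.141, 0.002, -0.16]
contact_force: [0.0, 0.6, -2.1]
opening: 0.263
grasp_force: 88.5
```

```bash
python3 -c "
from h import *
go(534.7,-54.7,73,-.16)
a=grab('scene');b=grab('top')
A=cv2.resize(a['color'][190:290,250:350],(400,400),interpolation=2);B=cv2.resize(b['color'][100:200,265:365],(400,400),interpolation=2)
cv2.imwrite('pics/c7.png',np.hstack([A,B])[:,:,::-1])
"
```

```text
t 15.63 at [534.5 -49.6  72.1] [-3.141e+00  2.000e-03 -1.600e-01] F [ 0.05  0.58 -2.14] op 0.263
dp [ 0.024  0.124 -0.023] rot [-0.001  0.021  0.002]
```

View pics/c7.png

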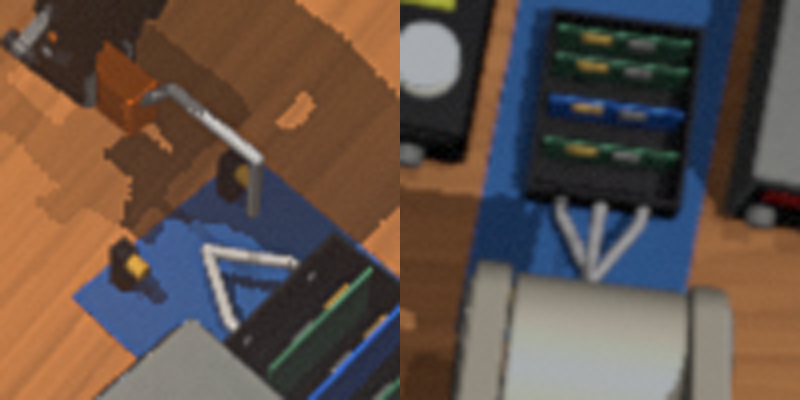

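```bash
python3 -c "
from h import *
a=grab('scene');b=grab('top');np.set_printoptions(precision=1,suppress=True)
pa=(258/4+250-.4,164/4+190-.4);pb=(200/4+265-.4,206/4+100-.4)
print(tri(a,pa,b,pb),onz(a,*pa,169),onz(b,*pb,169),'lower',onz(a,254/4+250,213/4+190,107))
ap=(193/4+265-.4,275/4+100-.4);pc=(212/4+250-.4,252/4+190-.4);print('apex',tri(a,pc,b,ap))
w=[onz(b,x/4+264.6,y/4+99.6,39) for x,y in((160,203),(241,211))];print('legs',w)
P=telemetry.sense()['eef_pos'];print('pred',P+130*np.array([np.cos(-.16),np.sin(-.16),0]))
"
```

```text
(array([665.1, -69.6, 164.6]), np.float64(1.1446135381115845)) [666.2 -72.5 169. ] [664.8 -69.  169. ] lower [664.6 -67.8 107. ]
apex (array([637.6, -72.3,  42.4]), np.float64(1.2485313527403943))
legs [array([688.4, -48.2,  39. ]), array([ 684.2, -105.9,   39. ])]
pred [663.5 -69.4  72.8]
```

The hook's measured position matches the prediction within 2 mm. Descending into the bow.

>>> play_rows(dp=[[0,0.14,0.2],[0,0.14,0.6],[0,0.14,1.0],[0,0.14,1.3],[0,0.14,1.3]], rot=[[0,0,0],[0,0,0],[0,0,0],[0,0,0],[0,0,0]])

```text
clock: 16.25
eef_pos: [532.5, -54.9, 18.5]
tcp_rot: [3.141, 0.004, -0.159]
contact_force: [-1.0, -0.2, -1.4]
opening: 0.266
grasp_force: 88.5
```

>>> play_rows(dp=[[0,0,0.2],[0,0,0.4],[0,0,0.6],[0,0,0.8],[0,0,0.85]], rot=[[0,0,0],[0,0,0],[0,0,0],[0,0,0],[0,0,0]])

```text
clock: 16.67
eef_pos: [533.9, -55.2, -14.2]
tcp_rot: [3.142, 0.001, -0.159]
contact_force: [-0.8, -0.1, -1.0]
opening: 0.264
grasp_force: 88.5
```

>>> play_rows(dp=[[0,0,0],[0,0,0]], rot=[[0,0,0],[0,0,0]])

```text
clock: 16.83
eef_pos: [534.6, -55.3, -13.0]
tcp_rot: [-3.142, 0.0, -0.159]
contact_force: [0.1, -0.2, -1.8]
opening: 0.268
grasp_force: 88.5
```

```bash
python3 -c "
from h import *
go(534.7,-54.7,-14,-.16)
a=grab('scene');b=grab('top')
A=cv2.resize(a['color'][210:290,265:345],(400,400),interpolation=2);B=cv2.resize(b['color'][120:200,275:355],(400,400),interpolation=2)
cv2.imwrite('pics/c8.png',np.hstack([A,B])[:,:,::-1])"
```

```text
t 16.83 at [534.6 -55.3 -13. ] [-3.142  0.    -0.159] F [ 0.1  -0.18 -1.77] op 0.268
dp [-0.001 -0.015  0.026] rot [-0.     0.001  0.005]
```

View pics/c8.png

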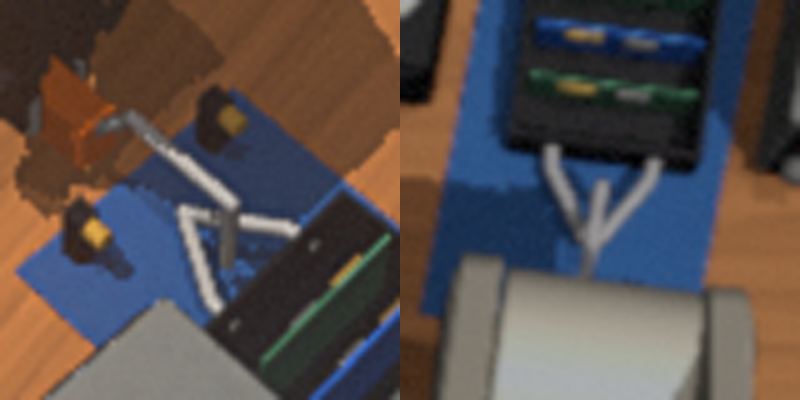

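The last picture shows the hook's end down inside the bow, between the legs and behind the apex. Now pull gently along tool -x.

>>> play_rows(dp=[[-0.05,0,0],[-0.1,0,0],[-0.15,0,0],[-0.18,0,0],[-0.2,0,0]], rot=[[0,0,0],[0,0,0],[0,0,0],[0,0,0],[0,0,0]])

```text
clock: 17.35
eef_pos: [526.4, -54.0, -12.8]
tcp_rot: [-3.142, 0.0, -0.159]
contact_force: [-0.2, -0.1, -0.6]
opening: 0.269
grasp_force: 88.5
```

>>> play_rows(dp=[[-0.025,0,0],[-0.05,0,0],[-0.075,0,0],[-0.1,0,0],[-0.125,0,0]], rot=[[0,0,0],[0,0,0],[0,0,0],[0,0,0],[0,0,0]])

```text
clock: 17.77
eef_pos: [521.7, -53.2, -12.9]
tcp_rot: [-3.142, 0.0, -0.16]
contact_force: [-0.5, 0.4, -1.6]
opening: 0.267
grasp_force: 88.5
```

>>> play_rows(dp=[[-0.025,0,0],[-0.05,0,0],[-0.075,0,0],[-0.1,0,0],[-0.125,0,0]], rot=[[0,0,0],[0,0,0],[0,0,0],[0,0,0],[0,0,0]])

```text
clock: 18.18
eef_pos: [517.1, -52.4, -12.8]
tcp_rot: [-3.142, -0.001, -0.159]
contact_force: [1.0, 0.1, -1.0]
opening: 0.267
grasp_force: 88.4
```

>>> play_rows(dp=[[-0.025,0,0],[-0.05,0,0],[-0.075,0,0],[-0.1,0,0],[-0.125,0,0]], rot=[[0,0,0],[0,0,0],[0,0,0],[0,0,0],[0,0,0]])

```text
clock: 18.6
eef_pos: [511.9, -51.6, -12.9]
tcp_rot: [-3.142, -0.0, -0.159]
contact_force: [1.8, -0.7, -1.1]
opening: 0.265
grasp_force: 88.4
```

>>> play_rows(dp=[[-0.03,-0.01,0],[-0.07,-0.02,0],[-0.12,-0.03,0],[-0.17,-0.04,0],[-0.22,-0.06,0]], rot=[[0,0,0],[0,0,0],[0,0,0],[0,0,0],[0,0,0]])

```text
clock: 19.02
eef_pos: [503.4, -47.8, -12.9]
tcp_rot: [3.142, -0.0, -0.16]
contact_force: [2.4, -0.3, -0.5]
opening: 0.267
grasp_force: 88.5
```

>>> play_rows(dp=[[-0.05,-0.01,0],[-0.1,-0.02,0],[-0.15,-0.03,0],[-0.2,-0.05,0],[-0.25,-0.06,0]], rot=[[0,0,0],[0,0,0],[0,0,0],[0,0,0],[0,0,0]])

```text
clock: 19.43
eef_pos: [493.9, -43.8, -12.9]
tcp_rot: [-3.142, 0.0, -0.16]
contact_force: [2.0, -0.9, -1.3]
opening: 0.269
grasp_force: 88.5
```

>>> play_rows(dp=[[-0.05,-0.01,0],[-0.1,-0.02,0],[-0.15,-0.03,0],[-0.2,-0.05,0],[-0.25,-0.06,0]], rot=[[0,0,0],[0,0,0],[0,0,0],[0,0,0],[0,0,0]])

```text
clock: 19.85
eef_pos: [484.4, -39.8, -12.9]
tcp_rot: [-3.142, 0.0, -0.16]
contact_force: [2.0, -1.0, -1.5]
opening: 0.268
grasp_force: 88.5
```

```bash
python3 - <<'E'
from h import *
go(500,0,-13,-.16)
b=grab('top');c=b['color'][100:215,270:350]
# bin near rim: dark bin edge on blue mat; find blue mask boundary & bright bow
hsv=cv2.cvtColor(b['color'],cv2.COLOR_RGB2HSV)
np.set_printoptions(linewidth=200)
for u in (302,306,328,332):
    col=b['color'][140:185,u].astype(int); print(u,[(140+i,int(p[2]-p[0])) for i,p in enumerate(col) if i%1==0 and i<45][5:40:1])
E
```

```text
t 19.85 at [484.4 -39.8 -12.9] [-3.142  0.    -0.16 ] F [ 2.04 -0.96 -1.46] op 0.268
dp [ 0.226 -1.045  0.002] rot [-0.     0.     0.005]
302 [(145, 3), (146, 10), (147, 10), (148, -6), (149, -6), (150, 2), (151, 1), (152, 1), (153, 1), (154, 0), (155, 1), (156, 1), (157, -3), (158, 2), (159, 2), (160, 0), (161, 0), (162, 2), (163, 14), (164, 29), (165, 26), (166, 14), (167, 3), (168, -1), (169, -1), (170, -2), (171, 3), (172, 6), (173, 16), (174, 22), (175, 33), (176, 37), (177, 49), (178, 51), (179, 68)]
306 [(145, 4), (146, 2), (147, 5), (148, -32), (149, -75), (150, -59), (151, -17), (152, 1), (153, 2), (154, 0), (155, 0), (156, -1), (157, 1), (158, 1), (159, 0), (160, 1), (161, 2), (162, 2), (163, 36), (164, 78), (165, 88), (166, 89), (167, 87), (168, 91), (169, 90), (170, 91), (171, 89), (172, 84), (173, 73), (174, 45), (175, 22), (176, 9), (177, 0), (178, -1), (179, -1)]
328 [(145, 35), (146, 9), (147, 4), (148, 2), (149, 2), (150, 2), (151, 6), (152, 11), (153, 11), (154, 10), (155, 8), (156, 2), (157, -2), (158, -3), (159, -3), (160, -2), (161, 1), (162, 2), (163, 1), (164, -1), (165, -1), (166, 3), (167, 27), (168, 73), (169, 84), (170, 88), (171, 90), (172, 90), (173, 88), (174, 89), (175, 90), (176, 91), (177, 90), (178, 89), (179, 88)]
332 [(145, 4), (146, 5), (147, 0), (148, 3), (149, 3), (150, 6), (151, 11), (152, 11), (153, 13), (154, 20), (155, 22), (156, 39), (157, 46), (158, 56), (159, 61), (160, 61), (161, 73), (162, 77), (163, 82), (164, 85), (165, 88), (166, 89), (167, 86), (168, 88), (169, 88), (170, 87), (171, 89), (172, 88), (173, 87), (174, 90), (175, 89), (176, 88), (177, 91), (178, 88), (179, 90)]
```

```bash
cat >> h.py <<'E'
def binpose():
    b=grab('top');d=b['color'].astype(int);d=d[:,:,2]-d[:,:,0];ps=[]
    for u in list(range(303,310))+list(range(319,333)):
        col=d[:,u]
        # first row below the dark wall where blue jumps >45
        for v in range(150,192):
            if col[v-6:v].max()<20 and col[v+1]>50:
                e=v-1+ (45-col[v-1])/max(col[v]-col[v-1],1) if col[v]>45 else v+(45-col[v])/(col[v+1]-col[v]); ps.append((u,e));break
    c=np.array([619.3,-58.9]);cy,sy=np.cos(-.16),np.sin(-.16)
    q=np.array([onz(b,u+.0,e,3)[:2]-c for u,e in ps]);q=np.c_[q@[cy,sy],q@[-sy,cy]]
    print(np.c_[ps,q].round(1).tolist())
    k=np.polyfit(q[:,1],q[:,0],1);print('front x at y=0',k[1].round(1),'yaw',-k[0].round(3))
E
python3 -c "
from h import *
binpose()"
```

```text
[[303.0, 163.1, 35.3, 19.0], [304.0, 162.9, 36.2, 16.2], [305.0, 163.1, 36.3, 13.3], [306.0, 163.3, 36.2, 10.3], [307.0, 163.5, 36.2, 7.3], [308.0, 163.7, 36.1, 4.3], [309.0, 164.1, 35.6, 1.3], [319.0, 172.3, 17.4, -31.8], [320.0, 171.2, 20.9, -34.1], [322.0, 167.8, 31.7, -38.0], [323.0, 167.2, 34.2, -40.5], [324.0, 167.1, 34.9, -43.3], [325.0, 167.2, 35.1, -46.3], [326.0, 167.4, 35.2, -49.2], [327.0, 167.5, 35.4, -52.1], [328.0, 167.7, 35.5, -55.1], [329.0, 167.3, 37.1, -57.7]]
front x at y=0 34.3 yaw -0.039
```

Bin nearly square, centre y about -3 mm, about 35 mm still to go.

>>> play_rows(dp=[[-0.05,0,0],[-0.1,0,0],[-0.15,0,0],[-0.2,0,0],[-0.25,0,0]], rot=[[0,0,0],[0,0,0],[0,0,0],[0,0,0],[0,0,0]])

```text
clock: 20.37
eef_pos: [474.5, -38.3, -12.9]
tcp_rot: [3.142, 0.0, -0.159]
contact_force: [2.0, 0.0, -0.8]
opening: 0.267
grasp_force: 88.5
```

>>> play_rows(dp=[[-0.05,0,0],[-0.1,0,0],[-0.15,0,0],[-0.2,0,0],[-0.25,0,0]], rot=[[0,0,0],[0,0,0],[0,0,0],[0,0,0],[0,0,0]])

```text
clock: 20.78
eef_pos: [464.7, -36.7, -12.9]
tcp_rot: [-3.142, 0.0, -0.159]
contact_force: [0.5, -0.1, -1.5]
opening: 0.269
grasp_force: 88.5
```

>>> play_rows(dp=[[-0.05,0,0],[-0.09,0,0],[-0.12,0,0],[-0.14,0,0],[-0.15,0,0]], rot=[[0,0,0],[0,0,0],[0,0,0],[0,0,0],[0,0,0]])

```text
clock: 21.2
eef_pos: [458.8, -35.8, -12.9]
tcp_rot: [-3.142, 0.0, -0.16]
contact_force: [1.7, -0.1, -2.2]
opening: 0.271
grasp_force: 88.5
```

```bash
python3 -c "
from h import *
go(450,0,-13,-.16)
binpose()"
```

```text
t 21.2 at [458.8 -35.8 -12.9] [-3.142  0.    -0.16 ] F [ 1.67 -0.07 -2.16] op 0.271
dp [-0.36  -0.849  0.002] rot [-0.     0.     0.005]
[[303.0, 171.6, 10.7, 14.4], [304.0, 171.8, 10.6, 11.4], [305.0, 172.1, 10.4, 8.4], [306.0, 172.2, 10.5, 5.5], [307.0, 172.3, 10.8, 2.6], [308.0, 172.6, 10.6, -0.4], [309.0, 172.8, 10.3, -3.4], [319.0, 180.1, -5.3, -36.0], [322.0, 187.3, -24.2, -48.3], [323.0, 187.3, -23.8, -51.2], [324.0, 187.0, -22.3, -53.9], [325.0, 186.0, -18.9, -56.2], [327.0, 176.0, 11.0, -56.6], [328.0, 175.1, 14.1, -59.0], [330.0, 149.9, 87.8, -51.4], [331.0, 150.6, 86.3, -54.6]]
front x at y=0 9.9 yaw 0.047
```

>>> play_rows(dp=[[-0.03,0,0],[-0.06,0,0],[-0.09,0,0],[-0.12,0,0],[-0.15,0,0]], rot=[[0,0,0],[0,0,0],[0,0,0],[0,0,0],[0,0,0]])

```text
clock: 21.67
eef_pos: [452.9, -34.8, -12.9]
tcp_rot: [3.142, 0.0, -0.159]
contact_force: [1.5, -0.9, -2.0]
opening: 0.27
grasp_force: 88.5
```

>>> play_rows(dp=[[-0.01,0,0],[-0.02,0,0],[-0.03,0,0],[-0.04,0,0],[-0.05,0,0]], rot=[[0,0,0],[0,0,0],[0,0,0],[0,0,0],[0,0,0]])

```text
clock: 22.08
eef_pos: [451.1, -34.6, -12.9]
tcp_rot: [-3.142, -0.0, -0.159]
contact_force: [2.3, -0.1, -1.5]
opening: 0.268
grasp_force: 88.5
```

>>> play_rows(dp=[[-0.01,0,0],[-0.02,0,0],[-0.03,0,0]], rot=[[0,0,0],[0,0,0],[0,0,0]])

```text
clock: 22.33
eef_pos: [450.5, -34.5, -12.8]
tcp_rot: [-3.142, -0.001, -0.16]
contact_force: [4.2, -1.9, -2.3]
opening: 0.269
grasp_force: 88.2
```

>>> play_rows(dp=[[-0.01,0,0],[-0.01,0,0]], rot=[[0,0,0],[0,0,0]])

```text
clock: 22.5
eef_pos: [450.4, -34.5, -12.7]
tcp_rot: [-3.142, -0.002, -0.16]
contact_force: [5.0, -2.2, -2.6]
opening: 0.266
grasp_force: 88.2
```

```bash
python3 - <<'E'
from h import *
F=[]
for i in range(6): optics.grab_frame('top'); s=telemetry.sense();F.append(np.r_[s['contact_force'],s['wrist_torque']])
F=np.array(F);print(F.mean(0).round(2),F[:,:3].std(0).round(2)); f=F.mean(0);print('bay x,y',f[0]*.987-f[1]*.159,f[0]*.159+f[1]*.987,s['clock'])
E
```

```text
[ 4.85 -2.02 -3.2  -0.31 -0.53 -0.2 ] [0.43 0.46 0.38]
bay x,y 5.104885636280555 -1.223671301300952 22.8
```

>>> play_rows(dp=[[-0.01,0.01,0],[-0.02,0.02,0],[-0.02,0.02,0]], rot=[[0,0,0],[0,0,0],[0,0,0]])

```text
clock: 23.05
eef_pos: [450.3, -35.1, -12.6]
tcp_rot: [-3.141, -0.003, -0.159]
contact_force: [6.4, 0.3, -3.1]
opening: 0.27
grasp_force: 88.2
```

```bash
cat >> h.py <<'E'
def fm(n=4):
    F=[]
    for i in range(n): optics.grab_frame('top'); s=telemetry.sense();F.append(np.r_[s['contact_force'],s['wrist_torque']])
    f=np.mean(F,0);print(f.round(2),'bay x %.2f y %.2f'%(f[0]*.987-f[1]*.159,f[0]*.159+f[1]*.987),'t',s['clock'],s['eef_pos'].round(2),s['tcp_rot'].round(4))
E
python3 -c "
from h import *
fm()"
```

```text
[ 6.47  0.15 -3.25 -0.01 -0.75  0.13] bay x 6.36 y 1.18 t 23.25 [450.22 -35.03 -12.6 ] [-3.1413e+00 -2.8000e-03 -1.5920e-01]
```

>>> play_rows(dp=[[-0.01,-0.01,0],[-0.02,-0.01,0],[-0.03,-0.01,0],[-0.03,-0.01,0]], rot=[[0,0,0],[0,0,0],[0,0,0],[0,0,0]])

```text
clock: 23.58
eef_pos: [450.3, -34.7, -12.4]
tcp_rot: [-3.141, -0.005, -0.159]
contact_force: [9.3, -2.2, -5.2]
opening: 0.27
grasp_force: 88.2
```

```bash
python3 -c "
from h import *
fm()"
```

```text
[ 9.7  -1.76 -5.58 -0.19 -1.01 -0.03] bay x 9.85 y -0.20 t 23.7833 [450.23 -34.64 -12.4 ] [-3.1413 -0.0048 -0.1594]
```

>>> play_rows(dp=[[-0.01,0,0],[-0.02,0,0],[-0.02,0,0],[-0.02,0,0],[-0.02,0,0]], rot=[[0,0,0],[0,0,0],[0,0,0],[0,0,0],[0,0,0]])

```text
clock: 24.2
eef_pos: [450.2, -34.6, -12.3]
tcp_rot: [-3.141, -0.006, -0.159]
contact_force: [11.3, -1.0, -5.3]
opening: 0.271
grasp_force: 88.3
```

>>> play_rows(dp=[[0,0,0],[0,0,0],[0,0,0],[0,0,0],[0,0,0]], rot=[[0,0,0],[0,0,0],[0,0,0],[0,0,0],[0,0,0]])

```text
clock: 24.62
eef_pos: [450.2, -34.6, -12.3]
tcp_rot: [-3.141, -0.006, -0.159]
contact_force: [11.3, -2.0, -6.7]
opening: 0.263
grasp_force: 88.3
```

```bash
python3 -c "
from h import *
fm(8);binpose()"
```

```text
[11.42 -2.37 -5.86 -0.29 -1.19 -0.06] bay x 11.65 y -0.53 t 25.0167 [450.22 -34.62 -12.24] [-3.1412 -0.0061 -0.1595]
[[303.0, 174.5, 2.2, 12.8], [304.0, 174.8, 2.1, 9.8], [305.0, 175.0, 1.9, 6.8], [306.0, 175.2, 1.9, 3.9], [307.0, 175.3, 2.2, 1.0], [308.0, 175.3, 2.6, -1.9], [309.0, 175.7, 2.1, -5.0], [319.0, 150.5, 80.3, -20.1], [320.0, 150.7, 80.0, -23.1], [321.0, 151.1, 79.4, -26.2], [322.0, 151.3, 79.6, -29.2], [323.0, 151.3, 80.0, -32.0], [324.0, 151.4, 80.1, -35.0], [325.0, 151.6, 80.1, -38.0], [326.0, 152.0, 79.5, -41.0], [327.0, 152.1, 79.8, -44.0], [328.0, 152.2, 80.1, -46.9], [329.0, 152.3, 80.4, -49.8], [330.0, 152.5, 80.2, -52.8]]
front x at y=0 16.8 yaw 1.595
```

About 11.7 N straight pull with little side force. Hold.

>>> play_rows(dp=[[0,0.003,0],[0,0.003,0],[0,0.003,0],[0,0.003,0],[0,0.003,0]], rot=[[0,0,0],[0,0,0],[0,0,0],[0,0,0],[0,0,0]])

```text
clock: 25.48
eef_pos: [450.2, -34.7, -12.3]
tcp_rot: [-3.141, -0.006, -0.159]
contact_force: [11.8, -1.9, -5.8]
opening: 0.268
grasp_force: 88.2
```

>>> play_rows(dp=[[0,0,0],[0,0,0],[0,0,0],[0,0,0],[0,0,0]], rot=[[0,0,0],[0,0,0],[0,0,0],[0,0,0],[0,0,0]])

```text
clock: 25.9
eef_pos: [450.2, -34.7, -12.3]
tcp_rot: [-3.141, -0.006, -0.159]
contact_force: [11.7, -1.5, -5.4]
opening: 0.273
grasp_force: 88.2
```

>>> play_rows(dp=[[0,0,0],[0,0,0],[0,0,0],[0,0,0],[0,0,0]], rot=[[0,0,0],[0,0,0],[0,0,0],[0,0,0],[0,0,0]])

```text
clock: 26.32
eef_pos: [450.2, -34.7, -12.3]
tcp_rot: [-3.141, -0.006, -0.159]
contact_force: [11.3, -0.7, -5.9]
opening: 0.275
grasp_force: 88.2
```

>>> play_rows(dp=[[0,0,0],[0,0,0],[0,0,0],[0,0,0],[0,0,0]], rot=[[0,0,0],[0,0,0],[0,0,0],[0,0,0],[0,0,0]])

```text
clock: 26.73
eef_pos: [450.2, -34.7, -12.3]
tcp_rot: [-3.141, -0.006, -0.159]
contact_force: [10.5, -2.4, -5.0]
opening: 0.27
grasp_force: 88.2
```

>>> play_rows(dp=[[0,0,0],[0,0,0],[0,0,0],[0,0,0],[0,0,0]], rot=[[0,0,0],[0,0,0],[0,0,0],[0,0,0],[0,0,0]])

```text
clock: 27.15
eef_pos: [450.2, -34.7, -12.2]
tcp_rot: [-3.141, -0.006, -0.159]
contact_force: [11.7, -1.8, -4.9]
opening: 0.269
grasp_force: 88.2
```

>>> play_rows(dp=[[0,0,0],[0,0,0],[0,0,0],[0,0,0],[0,0,0]], rot=[[0,0,0],[0,0,0],[0,0,0],[0,0,0],[0,0,0]])

```text
clock: 27.57
eef_pos: [450.2, -34.7, -12.3]
tcp_rot: [-3.141, -0.006, -0.159]
contact_force: [10.9, -1.7, -6.1]
opening: 0.27
grasp_force: 88.2
```

Discharge done. Ease off, centre in the opening, then lift out.

>>> play_rows(dp=[[0.025,0,0],[0.05,0,0],[0.075,0,0],[0.1,0,0],[0.125,0,0]], rot=[[0,0,0],[0,0,0],[0,0,0],[0,0,0],[0,0,0]])

```text
clock: 27.98
eef_pos: [450.7, -35.1, -13.0]
tcp_rot: [3.142, 0.002, -0.159]
contact_force: [0.3, -0.0, -0.7]
opening: 0.263
grasp_force: 88.8
```

>>> play_rows(dp=[[0.05,0,0],[0.1,0,0],[0.15,0,0],[0.2,0,0],[0.2,0,0]], rot=[[0,0,0],[0,0,0],[0,0,0],[0,0,0],[0,0,0]])

```text
clock: 28.4
eef_pos: [459.9, -36.5, -12.9]
tcp_rot: [-3.142, -0.0, -0.16]
contact_force: [0.5, 0.3, -1.3]
opening: 0.265
grasp_force: 88.8
```

```bash
python3 -c "
from h import *
fm();binpose()"
```

```text
[-0.01 -0.18 -1.51  0.    0.04 -0.01] bay x 0.02 y -0.18 t 28.6 [459.26 -36.44 -12.96] [ 3.1416e+00  3.0000e-04 -1.5960e-01]
[[303.0, 174.5, 2.3, 12.8], [304.0, 174.7, 2.2, 9.9], [305.0, 174.9, 2.3, 6.9], [306.0, 175.3, 1.7, 3.8], [307.0, 175.3, 2.1, 0.9], [308.0, 175.5, 2.2, -2.0], [309.0, 175.7, 2.1, -5.0], [319.0, 150.5, 80.2, -20.1], [320.0, 150.7, 80.1, -23.1], [321.0, 151.2, 79.3, -26.2], [322.0, 151.3, 79.6, -29.2], [323.0, 151.3, 80.0, -32.0], [324.0, 151.5, 80.1, -35.0], [325.0, 151.7, 80.1, -38.0], [326.0, 152.0, 79.6, -41.0], [327.0, 152.0, 80.0, -43.9], [328.0, 152.2, 80.1, -46.9], [329.0, 152.3, 80.3, -49.8], [330.0, 152.6, 80.1, -52.8]]
front x at y=0 16.8 yaw 1.595
```

>>> play_rows(dp=[[0,0,-0.1],[0,0,-0.3],[0,0,-0.5],[0,0,-0.7],[0,0,-0.9]], rot=[[0,0,0],[0,0,0],[0,0,0],[0,0,0],[0,0,0]])

```text
clock: 29.07
eef_pos: [459.7, -36.5, 24.3]
tcp_rot: [-3.142, -0.001, -0.159]
contact_force: [0.3, -0.4, -1.2]
opening: 0.27
grasp_force: 88.8
```

>>> play_rows(dp=[[0,0,-0.3],[0,0,-0.7],[0,0,-1.1],[0,0,-1.3],[0,0,-1.3]], rot=[[0,0,0],[0,0,0],[0,0,0],[0,0,0],[0,0,0]])

```text
clock: 29.48
eef_pos: [460.9, -36.5, 77.2]
tcp_rot: [-3.141, -0.004, -0.159]
contact_force: [0.4, -0.2, -1.3]
opening: 0.266
grasp_force: 88.8
```

```bash
python3 -c "
from h import *
go(449.3,279.5,75,.466);binpose()"
```

```text
t 29.48 at [460.9 -36.5  77.2] [-3.141 -0.004 -0.159] F [ 0.42 -0.19 -1.26] op 0.266
dp [-1.541 -7.754  0.051] rot [ 0.009 -0.036 -5.972]
[[303.0, 174.6, 2.0, 12.8], [304.0, 174.7, 2.3, 9.9], [305.0, 175.0, 1.9, 6.8], [306.0, 175.2, 1.8, 3.9], [307.0, 175.3, 2.2, 1.0], [308.0, 175.5, 2.1, -2.0], [309.0, 175.7, 2.1, -5.0], [319.0, 150.5, 80.3, -20.1], [320.0, 150.8, 80.0, -23.1], [321.0, 151.2, 79.3, -26.2], [322.0, 151.3, 79.6, -29.2], [323.0, 151.3, 79.9, -32.1], [324.0, 151.5, 80.1, -35.0], [325.0, 151.7, 80.0, -38.0], [326.0, 152.1, 79.3, -41.1], [327.0, 152.1, 79.8, -44.0], [328.0, 152.2, 80.1, -46.9], [329.0, 152.3, 80.4, -49.8], [330.0, 152.6, 80.1, -52.8]]
front x at y=0 16.7 yaw 1.595
```

>>> play_rows(dp=[[-0.15,-0.7,0],[-0.3,-1.5,0],[-0.45,-2.3,0],[-0.6,-3.1,0],[-0.75,-3.9,0]], rot=[[0,0,-0.5],[0,0,-1.1],[0,0,-1.7],[0,0,-2.4],[0,0,-3.0]])

```text
clock: 29.95
eef_pos: [453.7, 123.6, 74.2]
tcp_rot: [3.141, 0.001, 0.158]
contact_force: [-0.1, 0.6, -1.4]
opening: 0.269
grasp_force: 88.9
```

```bash
python3 -c "
from h import *
go(449.3,279.5,75,.466)"
```

```text
t 29.95 at [453.7 123.6  74.2] [3.141e+00 1.000e-03 1.580e-01] F [-0.11  0.63 -1.44] op 0.269
dp [ 0.505 -3.867 -0.021] rot [-1.000e-03  1.300e-02 -2.942e+00]
```

>>> play_rows(dp=[[0.1,-0.8,0],[0.2,-1.6,0],[0.3,-2.4,0],[0.4,-3.2,0],[0.5,-3.78,0]], rot=[[0,0,-0.6],[0,0,-1.2],[0,0,-1.8],[0,0,-2.4],[0,0,-2.97]])

```text
clock: 30.37
eef_pos: [450.1, 277.0, 74.1]
tcp_rot: [-3.141, 0.001, 0.47]
contact_force: [-0.5, 0.1, -1.2]
opening: 0.269
grasp_force: 88.9
```

>>> play_rows(dp=[[0,0,0.2],[0,0,0.5],[0,0,0.8],[0,0,1.0],[0,0,1.0]], rot=[[0,0,0],[0,0,0],[0,0,0],[0,0,0],[0,0,0]])

```text
clock: 30.78
eef_pos: [449.4, 273.5, 32.7]
tcp_rot: [3.141, 0.004, 0.465]
contact_force: [-0.9, -0.4, -1.2]
opening: 0.269
grasp_force: 89.0
```

>>> play_rows(dp=[[0,0,0],[0,0,0]], rot=[[0,0,0],[0,0,0]])

```text
clock: 30.95
eef_pos: [451.3, 274.6, 35.2]
tcp_rot: [3.142, -0.0, 0.465]
contact_force: [0.4, 0.1, -0.8]
opening: 0.271
grasp_force: 89.0
```

```bash
python3 -c "
from h import *
go(449.3,279.5,-26.5,.466)"
```

```text
t 30.95 at [451.3 274.6  35.2] [ 3.142 -0.     0.465] F [ 0.35  0.07 -0.77] op 0.271
dp [ 0.011 -0.131  1.543] rot [ 0.    -0.    -0.008]
```

>>> play_rows(dp=[[0,-0.1,0.3],[0,-0.12,0.7],[0,-0.12,1.1],[0,-0.12,1.4],[0,-0.12,1.46]], rot=[[0,0,0],[0,0,0],[0,0,0],[0,0,0],[0,0,0]])

```text
clock: 31.37
eef_pos: [447.7, 278.5, -25.3]
tcp_rot: [3.141, 0.003, 0.466]
contact_force: [-0.0, -0.0, -1.7]
opening: 0.269
grasp_force: 89.0
```

>>> play_rows(dp=[[0,0,0.01],[0,0,0.02],[0,0,0.03],[0,0,0.04],[0,0,0.05]], rot=[[0,0,0],[0,0,0],[0,0,0],[0,0,0],[0,0,0]])

```text
clock: 31.78
eef_pos: [449.4, 279.4, -24.7]
tcp_rot: [-3.141, -0.001, 0.466]
contact_force: [0.4, -0.6, -1.0]
opening: 0.267
grasp_force: 89.0
```

>>> play_rows(dp=[[0,0,0.01],[0,0,0.02],[0,0,0.03],[0,0,0.04],[0,0,0.04]], rot=[[0,0,0],[0,0,0],[0,0,0],[0,0,0],[0,0,0]])

```text
clock: 32.2
eef_pos: [449.0, 279.2, -26.5]
tcp_rot: [-3.142, -0.0, 0.466]
contact_force: [-2.0, -1.3, 5.2]
opening: 0.266
grasp_force: 90.2
```

On the mat. Release, rise and check.

>>> play_rows(dp=[[0,0,0],[0,0,0],[0,0,0],[0,0,0],[0,0,0]], rot=[[0,0,0],[0,0,0],[0,0,0],[0,0,0],[0,0,0]], fingers=1.0)

```text
clock: 32.62
eef_pos: [448.9, 279.1, -26.9]
tcp_rot: [-3.142, -0.0, 0.466]
contact_force: [-0.6, -0.2, -0.3]
opening: 0.951
grasp_force: 0.0
```

>>> play_rows(dp=[[0,0,0],[0,0,0],[0,0,0],[0,0,-0.1],[0,0,-0.4]], rot=[[0,0,0],[0,0,0],[0,0,0],[0,0,0],[0,0,0]])

```text
clock: 33.03
eef_pos: [447.9, 278.5, -11.6]
tcp_rot: [3.141, 0.003, 0.466]
contact_force: [0.6, -0.3, 0.5]
opening: 1.003
grasp_force: 0.0
```

>>> play_rows(dp=[[0,0,-0.8],[0,0,-1.7],[0,0,-2.6],[0,0,-3.5],[0,0,-4.3]], rot=[[0,0,0],[0,0,0],[0,0,0],[0,0,0],[0,0,0]])

```text
clock: 33.45
eef_pos: [449.0, 279.2, 164.6]
tcp_rot: [-3.141, -0.002, 0.466]
contact_force: [0.3, 0.7, -0.1]
opening: 1.003
grasp_force: 0.0
```

>>> play_rows(dp=[[0,0,0],[0,0,0],[0,0,0],[0,0,0],[0,0,0]], rot=[[0,0,0],[0,0,0],[0,0,0],[0,0,0],[0,0,0]])

```text
clock: 33.87
eef_pos: [448.0, 278.5, 159.8]
tcp_rot: [3.141, 0.003, 0.466]
contact_force: [-0.4, 0.5, -0.0]
opening: 0.996
grasp_force: 0.0
```

```bash
python3 - <<'E'
from h import *
go(449,279,150,.466)
f=grab('scene');hsv=cv2.cvtColor(f['color'],cv2.COLOR_RGB2HSV);m=cv2.inRange(hsv,(3,190,90),(20,255,255));k=np.zeros_like(m);k[115:175,295:345]=m[115:175,295:345]
k2=np.zeros_like(k)
c=max(cv2.findContours(k,0,1)[0],key=cv2.contourArea);print(cv2.boundingRect(c),cv2.contourArea(c), 'expected', [proj(f,(x,y,z)).round(1).tolist() for x,y,z in((408,272,42),(490,287,42),(490,287,2),(418,252,2))])
binpose()
E
```

```text
t 33.87 at [448.  278.5 159.8] [3.141e+00 3.000e-03 4.660e-01] F [-0.4   0.45 -0.03] op 0.996
dp [0.028 0.    0.245] rot [ 0.002  0.025 -0.003]
(307, 132, 26, 17) 286.5 expected [[306.5, 131.5], [332.6, 140.7], [331.6, 149.9], [305.0, 146.2]]
[[303.0, 174.6, 2.0, 12.8], [304.0, 174.7, 2.2, 9.9], [305.0, 175.0, 1.9, 6.8], [306.0, 175.3, 1.6, 3.8], [307.0, 175.3, 2.1, 0.9], [308.0, 175.5, 2.2, -2.0], [309.0, 175.7, 2.0, -5.0], [319.0, 150.5, 80.3, -20.1], [320.0, 150.8, 80.0, -23.2], [321.0, 151.2, 79.2, -26.3], [322.0, 151.3, 79.5, -29.2], [323.0, 151.3, 79.9, -32.1], [324.0, 151.5, 80.1, -35.0], [325.0, 151.7, 79.9, -38.0], [326.0, 152.1, 79.4, -41.1], [327.0, 152.1, 79.7, -44.0], [328.0, 152.2, 80.0, -46.9], [329.0, 152.3, 80.3, -49.8], [330.0, 152.7, 79.9, -52.8]]
front x at y=0 16.7 yaw 1.595
```

The hook is lying flat on the mat where it started, the bin hasn't moved since the pull, and the gripper is clear, so I'm handing in.

```bash
python3 -c "
from h import *
print(r.sign_off())"
```

```text
the job is handed in; nothing more can be done
None
```

Job handed in, with no verdict returned: the bin was pulled onto both studs and held at about 11–12 N for roughly 3 s (the even share between the studs is inferred from a square bin and low side force), then unhooked in place, and the hook was laid flat on the green mat and released.

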